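Open the touch-latch spice box

TASK

The low green-and-gold tin stands where the drop-down front of the wooden spice box will come down: without picking it up, slide it along the worktop to the right until it is just clear of the right-hand end of the box, no more than 5 cm past it. Then push the upper edge of the white front in so that its touch-latch lets go and springs it ajar, and with a fingertip behind the upper edge fold it all the way down until it lies level. The front must not come down on the tin, and everything else on the worktop is to be left alone.

Things in the scene. Friction and masses are not known exactly. Their poses are not given: they have to be found in the camera images.
- spice_box: Wooden spice box fixed on the worktop, 80 deep (x), 190 wide (y; its roof 198), 155 high. Origin under the centre of its underside, on the worktop. Its x axis points from its front to its back (away from the robot), y to its left, z up; it is turned a little about z. The carcass front is at x = -40; the roof overhangs it to x = -50. Below the flap a fixed rail runs up to z = 33.
- spice_flap (a joint): Angle (rad) of the white front flap, hinged along its lower edge, opening towards the robot and down: 0 shut and upright, -0.055 pushed in to its stop, about 0.43 sprung ajar, 1.58 level, fully open. 186 wide, 109 high from the hinge, 14 thick, no handle. Its stiff hinge holds it wherever it is left; moving it takes about 2 N at the upper edge.
- flap_press (a point): Point on the outer face of the flap, at mid-width, 15 mm below its upper edge: where to push. Moves with the flap. Pushed in 4 to 5 mm here (8 to 12 N) the latch lets go; its plunger (box frame y = -62, z = 134, coming out 45 mm) springs the flap ajar as the fingers draw back. The latch does not catch again.
- flap_edge (a point): Middle of the flap's upper edge on the inner face, 109 mm from the hinge line; moves with the flap.
- flap_hinge (a point): Middle of the hinge line, which runs along the box's y axis: x = -46.5, z = 35 in the box's frame, at the inner face of the flap.
- tin_centre (a point): Centre of the low round tin with a green label and gold ends, 86 in diameter, 40 high, 165 to 330 g, loose, standing upright on the worktop just in front of the flap; 20 mm above its underside.
- pepper_mill: Brown wooden pepper mill, 58 in diameter, 170 high, upright at the left end of the worktop; origin under its centre. A bystander.
- pot: Small round pot with a red lid, 58 in diameter, 50 high, at the front left of the worktop; origin under its centre. A bystander.
- packet: Flat packet with green ends, 147 x 66 x 13, lying in front of the toaster at the right; origin under its centre. A bystander.
- spoon: Steel spoon, 191 x 38 x 13, lying at the right end of the worktop; origin under its centre. A bystander.

How it is judged:
On the way, in this order (a step that is already met when the one before it is completed fails the run):
1. the tin has been slid to the right, wholly past the end of the box, while the front is still shut (y of tin_centre in the frame of spice_box below -0.14 m and height (world z) of tin_centre below 0.025 m and value of joint spice_flap below 0.05 rad), for 0.2 s.
2. the front is pushed in at its latch (value of joint spice_flap below -0.03 rad).
3. the latch has sprung the front ajar (value of joint spice_flap above 0.25 rad), for 0.1 s.
At the end, for the whole second after the job is handed in: The flap is folded down to 1.4 rad or more (level is 1.57); the tin stands upright on the worktop, at rest, its centre 140 to 192 mm to the right of the box's middle (just clear of its end, at most about 5 cm past it); all other things are where they were (value of joint spice_flap above 1.4 rad and y of tin_centre in the frame of spice_box between -0.192 and -0.14 m and height (world z) of tin_centre between 0.015 and 0.025 m and angle between tin_centre's own z axis and vertical below 0.1 rad and linear speed of tin below 0.02 m/s); the robot touches nothing.
It fails at once if the tin is lifted off the worktop (height (world z) of tin_centre above 0.032 m).
It fails at once if the tin is tipped (angle between tin_centre's own z axis and vertical above 0.35 rad).
It fails at once if the opening front touches the tin (value of joint spice_flap above 0.1 rad and contact force between spice_flap and tin above 0.3 N).
It fails at once if another thing on the worktop is moved by more than 20 mm or tipped (distance of any of pepper_mill, pot, packet, spoon from where it was at the start of the episode above 0.02 m or angle between any of pepper_mill, pot, packet, spoon's own z axis and vertical above 0.3 rad).
It also fails if it takes over 59 s, if anything falls off the work surface, if the arm or the gripper's body presses on something with over 40 N, if the wrist force passes 120 N, or if a joint passes its speed limit or range.

ROBOT

A 6-joint arm with a two-finger parallel gripper is mounted at the origin on a cart in front of the work surface, level with it; the furniture and walls round the work are solid. World frame = base frame: x ahead of the robot, y to its left, z up, the work surface at z = 0. Lengths are in m, angles in rad, forces in N, time in s.
With the tool pointing down it reaches from about 0.25 to 0.725 m from the base axis. Payload 4 kg.
Tool frame: the origin (TCP) lies midway between the tips of the shut fingers; the grasp point (between the pads) lies 19 mm behind it; z points along the fingers, x is the direction in which the jaws open and shut, and the axes are right-handed (so a half turn about z gives the same grasp; the last joint's range is limited). The gripper opens to 85 mm and grips with 20 to 120 N. Pads are 22 mm wide; open, the fingers measure 114 mm over their backs; the gripper's body (76 mm by 85 mm) begins 54 mm behind the grasp point. The pads swing forward as they close: fully open they stand 13 mm farther back than shut.
Start: joints at [1.19, 0.241, 0.005, 1.335, 0, 1.571], TCP at [0.186, 0.464, 0.231] pointing down, gripper open.
Joint ranges: [-2.72, 2.72], [-1.05, 1.87], [-1.09, 1.28], [-1.99, 2.15], [-1.42, 1.44], [-3.14, 3.14]. Speed limits (rad/s): [2.79, 2.79, 3.14, 3.14, 3.14, 3.14].

INTERFACE

Orientations are given as a unit quaternion [x, y, z, w].
In Python, from workcell import bot gives the robot as it stands.
- The arm moves only by the tool drive_tool, never from a script. Its argument "rows" is text: rows parted by semicolons, each of 5 numbers parted by spaces: the finger opening in mm, from 0 to 85.4, then the shift along the tool's x, y, z in mm, then the turn about the tool's z in rad. A call has 1 to 12 rows; each row shifts and turns the commanded pose from where the row before left it, along the tool's axes as they then stand; what a row does not reach is not made up. A row lasts 1/10 s, in which the tool goes at most 50 mm and 8.59 degrees, less where a joint would pass 70% of its speed; a pose out of reach is approached as far as the arm can. A call is refused whole if a number of a shift passes 50 or a number of a turn 0.15, either way. A call with a gripper value outside its range is refused whole. The fingers move at their own pace and stop on an object; the grip force is fixed at half the most. Time passes only in rows, so rows that do not move let the fingers close. It gives the time, the measured TCP pose, the force and the opening at its end, in the units of the state.
- bot.get_obs(): the state, without advancing time (a new reading comes with each control period).
- bot.camera(name): name is "side" or "top" or "wrist"; returns a dict with "image" (480x640x3 uint8, red, green, blue), "vertical_fov" (degrees; the focal length in pixels is half the picture's height over the tangent of half this angle, whatever the lens; pixels are square), "cx", "cy" (the principal point, pixels), "R" (3x3) and "t" (3): a world point X has camera coordinates R X + t; the wrist camera has in their place "tool_from_camera" (4x4, takes a point from camera to tool coordinates, whose origin is the TCP and whose axes are the tool frame's). Camera axes: x right, y down, z forward; pixel columns grow to the right and rows downward; lengths in m; the calibration is good to about 2 mm. A picture is of the moment at which its call begins: read the wrist's pose just before it. There is no depth.
- bot.job_done(): hands the job in, once; it reports no verdict.
The state is a dict: "clock": time; "joint_pos": joint angles; "joint_vel": joint speeds; "tau": joint torques, N m; "eef_pos": TCP position; "tool_rot": TCP orientation; "ft_force": force on the tool from outside, world axes, zero at the start; "ft_torque": the same for the moment, N m; "grip_width": finger opening in m.
Only numpy, scipy, OpenCV 4.12 (cv2) and the standard library are available. Lean on these libraries where they do the work, as an engineer would, in place of code of your own. Each camera call takes 0.05 s, during which the arm holds its last target. There are 200 camera calls.

## Working session

There is one attempt and no reset: what is moved stays moved. The work goes in short steps, Python scripts to look and compute and a tool call to move; the robot and the scene stay as the last step left them, time stands still between calls to the robot, and variables do not carry over. Pictures are saved under pics/ and viewed, about 8 in all and at most 12, crops included, and the job is handed in when it is done.

Besides the shell and the picture viewer there is one more tool, called after "Call:" as name(argument=value, ...) on one line, values as JSON. drive_tool: Moves the arm, as the interface text tells. Its arguments: {"type":"object","properties":{"rows":{"type":"string"}},"required":["rows"]}

```bash
mkdir -p pics
cat > h.py <<'E'
import numpy as np, cv2
from workcell import bot
def snap(n,f):
    c=bot.camera(n); cv2.imwrite('pics/'+f,c['image'][:,:,::-1]); np.save('pics/'+f[:-4]+'.npy',c,allow_pickle=True); return c
def foc(c): return 240/np.tan(np.radians(c['vertical_fov'])/2)
def ray(c,u,v):
    d=np.array([(u-c['cx'])/foc(c),(v-c['cy'])/foc(c),1.]); R=np.array(c['R']);t=np.array(c['t'])
    return -R.T@t, R.T@d
def onz(c,u,v,z):
    o,d=ray(c,u,v); return o+d*(z-o[2])/d[2]
def proj(c,X):
    p=np.array(c['R'])@np.array(X)+np.array(c['t']); return np.array([c['cx'],c['cy']])+foc(c)*p[:2]/p[2]
def load(f): return np.load('pics/'+f+'.npy',allow_pickle=True).item()
E
python3 - <<'E'
from h import *
o=bot.get_obs(); print({k:np.round(v,3) for k,v in o.items()})
for n in('top','side'):
    c=snap(n,n+'0.png'); print(n,c['vertical_fov'],c['cx'],c['cy'],np.round(c['R'],3),np.round(c['t'],3), ray(c,320,240)[0])
E
```

```text
{'clock': np.float64(0.0), 'joint_pos': array([1.19 , 0.241, 0.004, 1.335, 0.   , 1.571]), 'joint_vel': array([ 0.001,  0.001,  0.001, -0.001, -0.001, -0.   ]), 'tau': array([ 1.0000e-03, -3.7232e+01,  2.5241e+01,  1.7000e-02, -0.0000e+00,
       -0.0000e+00]), 'eef_pos': array([0.186, 0.464, 0.23 ]), 'tool_rot': array([ 0.828,  0.56 , -0.001,  0.001]), 'ft_force': array([-0.199, -0.361, -0.048]), 'ft_torque': array([-0.039, -0.041, -0.019]), 'grip_width': np.float64(0.086)}
top 52.96751858173361 319.8207465596763 248.2924728048289 [[-0.029 -1.    -0.004]
 [-0.987  0.029 -0.156]
 [ 0.156 -0.001 -0.988]] [0.083 0.569 1.415] [0.34341251 0.06738661 1.48634455]
side 49.2355232005328 314.05316322115175 235.28852010998304 [[ 0.555 -0.832 -0.006]
 [-0.718 -0.475 -0.509]
 [ 0.421  0.287 -0.861]] [-0.282  0.491  1.105] [ 0.0436696  -0.31782529  1.19962041]
```

View pics/top0.png

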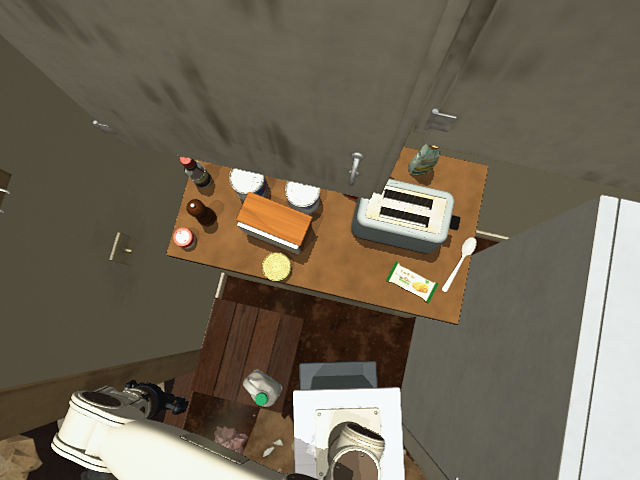

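View pics/side0.png

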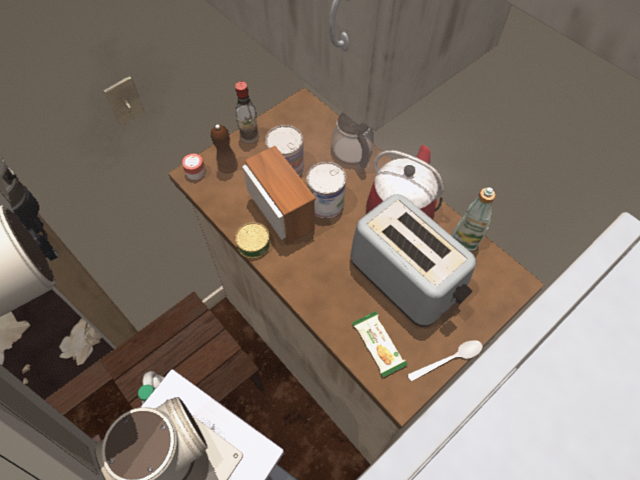

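The top view shows the orange roof at about (237–312, 194–240), the white flap below it and the tin at (277,267), near the front edge. The pot is at (184,238), the mill at (200,210), and the toaster's left side starts at about column 353. Next I'll measure the tin and box by colour.

```bash
cat > m.py <<'E'
from h import *
for n,bx,tb in(('top0',(225,185,325,260),(258,248,296,288)),('side0',(235,140,325,250),(230,218,276,262))):
    c=load(n); im=c['image']; hsv=cv2.cvtColor(im,cv2.COLOR_RGB2HSV)
    def blob(m,b):
        z=np.zeros_like(m); z[b[1]:b[3],b[0]:b[2]]=m[b[1]:b[3],b[0]:b[2]]
        z=cv2.morphologyEx(z,cv2.MORPH_OPEN,np.ones((3,3),np.uint8))
        return max(cv2.findContours(z,0,1)[0],key=cv2.contourArea)
    print(n,'roof hsv',hsv[215,275] if n=='top0' else hsv[185,285],'wood',hsv[280,330] if n=='top0' else hsv[270,330])
    k=blob(cv2.inRange(hsv,(5,150,150),(16,255,255)),bx)
    r=cv2.minAreaRect(k); P=cv2.boxPoints(r); print('roof',np.round(r,1) if 0 else r)
    W=[onz(c,u,v,.155) for u,v in P]; print(np.round(W,4))
    print('sides',[round(float(np.linalg.norm(W[i]-W[i-1])),4) for i in range(4)])
    q=cv2.approxPolyDP(k,4,True)[:,0]; print('poly',q.tolist(),np.round([onz(c,*p,.155)[:2] for p in q.astype(float)],4).tolist())
    print('tin hsv',hsv[267,277] if n=='top0' else hsv[237,252])
    k=blob(cv2.inRange(hsv,(20,60,110),(35,255,255)),tb); e=cv2.fitEllipse(k); print('tin',e,onz(c,*e[0],.04))
    W=np.array([onz(c,*p,.04) for p in k[:,0].astype(float)]); print('tin circle',cv2.minEnclosingCircle(W[:,:2].astype(np.float32)))
    x0,y0,x1,y1=bx[0]-10,bx[1]-10,bx[2]+10,bx[3]+40
    cv2.imwrite('pics/c_%s.png'%n,cv2.resize(im[y0:y1,x0:x1,::-1],None,fx=5,fy=5,interpolation=2)[:600,:800])
c=load('top0')
for nm,p in dict(edgeL=(172,256),edgeR=(455,323),edgeM=(280,285)).items(): print(nm,onz(c,*p,0.))
E
python3 m.py
```

```text
top0 roof hsv [ 14 187 222] wood [ 15 156 155]
roof ((267.5, 226.0), (84.99998474121094, 65.99998474121094), 0.0)
[[0.5314 0.3319 0.155 ]
 [0.7214 0.3323 0.155 ]
 [0.7142 0.09   0.155 ]
 [0.5245 0.0948 0.155 ]]
sides [0.2372, 0.19, 0.2424, 0.1898]
poly [[225, 198], [225, 259], [240, 259], [244, 247], [252, 249], [237, 220], [300, 244], [310, 216], [248, 193], [236, 221]] [[0.7067, 0.3323], [0.5314, 0.3319], [0.5302, 0.2901], [0.5637, 0.2788], [0.5574, 0.2564], [0.6416, 0.2982], [0.5677, 0.1217], [0.6471, 0.0917], [0.7194, 0.2667], [0.6388, 0.3011]]
tin hsv [ 30  84 243]
tin ((275.8500061035156, 266.17120361328125), (27.45369529724121, 28.324264526367188), 53.037017822265625) [0.5212387  0.20094407 0.04      ]
tin circle ((0.5210146307945251, 0.2006252110004425), 0.0441315583884716)
side0 roof hsv [ 12 147 206] wood [ 14 122 140]Traceback (most recent call last):
  File "m.py", line 9, in <module>
    k=blob(cv2.inRange(hsv,(5,150,150),(16,255,255)),bx)
  File "m.py", line 7, in blob
    return max(cv2.findContours(z,0,1)[0],key=cv2.contourArea)
ValueError: max() iterable argument is empty
```

View pics/c_top0.png

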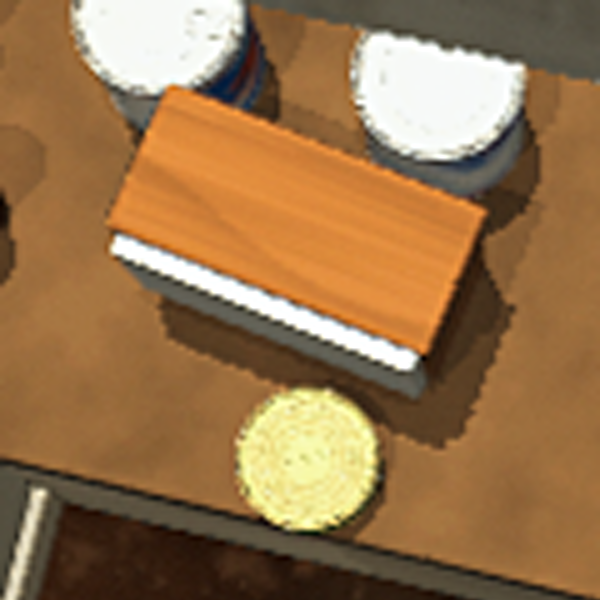

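The roof corners in the crop are back-left (172,86), back-right (487,212), front-right (428,354) and front-left (110,226). Tin centre is (309,459), close to the worktop's front edge.

```bash
cat > m2.py <<'E'
from h import *
c=load('top0')
P={k:onz(c,215+x/5-.4,175+y/5-.4,.155)[:2] for k,(x,y) in dict(BL=(172,86),BR=(487,212),FR=(428,354),FL=(110,226)).items()}
for k in P: print(k,np.round(P[k],4))
print('w',np.linalg.norm(P['BL']-P['BR']),np.linalg.norm(P['FL']-P['FR']),'d',np.linalg.norm(P['BL']-P['FL']),np.linalg.norm(P['BR']-P['FR']))
yv=P['BL']-P['BR']+P['FL']-P['FR']; yaw=np.arctan2(-yv[0],yv[1]); 
xa=np.array([np.cos(yaw),np.sin(yaw)]); ya=np.array([-np.sin(yaw),np.cos(yaw)])
m=(P['FL']+P['FR'])/2; O=m+.05*xa; m2=(P['BL']+P['BR'])/2
print('yaw',yaw,'O',O,'back mid in box x',(m2-O)@xa,(m2-O)@ya)
tin=np.array([.5212,.2008]); print('tin in box',(tin-O)@xa,(tin-O)@ya)
for e in((215-.4,175+460/5-.4),(215+600/5-.4,175+590/5-.4)):
    q=onz(c,*e,0.)[:2]; print('edge',q,(q-O)@xa,(q-O)@ya)
s=load('side0'); im=s['image'].copy()
B=lambda x,y,z:[*(O+x*xa/1+y*ya),z]
for p in [(-.05,.099,.155),(-.05,-.099,.155),(.04,-.099,.155),(.04,.099,.155),(-.0605,.093,.144),(-.0605,-.093,.144),(-.0605,-.093,.035)]:
    u=proj(s,B(*p)); cv2.circle(im,tuple(np.round(u).astype(int)),1,(0,255,0),-1)
u=proj(s,[*tin,.04]); cv2.circle(im,tuple(np.round(u).astype(int)),1,(255,0,0),-1)
cv2.imwrite('pics/s1.png',cv2.resize(im[130:270,200:350,::-1],None,fx=4,fy=4,interpolation=0))
E
python3 m2.py
```

```text
BL [0.7229 0.2638]
BR [0.644  0.0861]
FR [0.5637 0.1213]
FL [0.6423 0.2994]
w 0.1944237059122434 0.19464729582666165 d 0.08809340576147152 0.08773119349359208
yaw -0.4164937900203773 O [0.64869025 0.19008642] back mid in box x 0.0379118989741769 0.00024048963728258264
tin in box -0.12092574545223836 -0.041779297704740495
edge [0.53036533 0.39500618] -0.1911112925996537 0.13953267350448556
edge [0.43898537 0.0249522 ] -0.12497172874391871 -0.23585485976306148
```

View pics/s1.png

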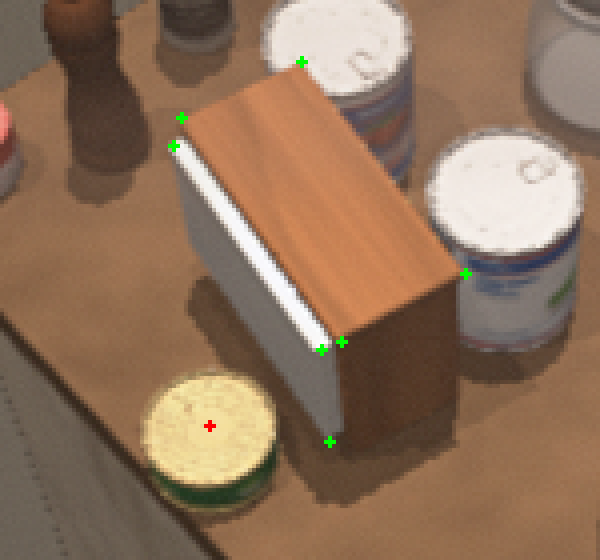

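The box pose projects onto the side view to within about 2 mm. That gives box O≈(0.649, 0.190) with yaw −0.4165, and tin at (0.521, 0.201), overhanging the front edge slightly.

The plan is to cradle the tin with half-open fingers and push it parallel to the worktop edge. First I turn the jaws across the push.

Call:
drive_tool(rows="50 0 0 0 0.143; 50 0 0 0 0.143; 50 0 0 0 0.143; 50 0 0 0 0.143; 50 0 0 0 0.143; 50 0 0 0 0.143; 50 0 0 0 0.143; 50 0 0 0 0.143; 50 0 0 0 0.143; 50 0 0 0 0.143")

```text
clock: 1.1
eef_pos: [0.1857, 0.4638, 0.2308]
tool_rot: [0.992, -0.123, -0.0, 0.001]
ft_force: [0.7, -1.1, -0.2]
grip_width: 0.0501
```

```bash
cat > go.py <<'E'
import sys; from h import *; from scipy.spatial.transform import Rotation as Ro
# box frame pose; go.py w|b x y z yaw(world or box-relative): shift in tool axes (mm), turn about tool z
O=np.array([.6487,.1901]); YAW=-.4165
def rep(fr=None,x=0,y=0,z=0,yaw=None):
    o=bot.get_obs(); R=Ro.from_quat(o['tool_rot']).as_matrix(); p=o['eef_pos']
    cy=np.arctan2(R[1,0],R[0,0]); c,s=np.cos(YAW),np.sin(YAW); A=np.array([[c,-s],[s,c]])
    print('t',round(float(o['clock']),2),'tcp',np.round(p,4),'box',np.round(A.T@(p[:2]-O),4),'yaw',round(cy,4),'F',np.round(o['ft_force'],1),'w',o['grip_width'])
    if fr:
        T=np.array([x,y]); T=A@T+O if fr=='b' else T
        print('tool shift mm',np.round(1000*R.T@(np.array([*T,z])-p),1))
        if yaw is not None: print('turn',round((cy-yaw+np.pi)%(2*np.pi)-np.pi,4))
if __name__=='__main__': rep(*(sys.argv[1:2]),*map(float,sys.argv[2:]))
E
python3 go.py w .539 .274 .231 -.242; python3 go.py w .539 .274 .010
```

```text
t 1.1 tcp [0.1857 0.4638 0.2308] box [-0.5342  0.063 ] yaw -0.2459 F [ 0.7 -1.1 -0.2] w 0.050149510458810116
tool shift mm [ 3.889e+02  9.810e+01 -2.000e-01]
turn -0.0039
t 1.1 tcp [0.1857 0.4638 0.2308] box [-0.5342  0.063 ] yaw -0.2459 F [ 0.7 -1.1 -0.2] w 0.050149510458810116
tool shift mm [388.9  97.8 220.8]
```

Call:
drive_tool(rows="50 39 9.8 0 0; 50 39 9.8 0 0; 50 39 9.8 0 0; 50 39 9.8 0 0; 50 39 9.8 0 0; 50 39 9.8 0 0; 50 39 9.8 0 0; 50 39 9.8 0 0; 50 38.5 9.8 0 0; 50 38.5 9.8 0 0; 50 0 0 0 0")

```text
clock: 2.2
eef_pos: [0.5439, 0.2735, 0.2297]
tool_rot: [0.992, -0.123, 0.0, 0.001]
ft_force: [-0.7, -0.7, 0.9]
grip_width: 0.0501
```

```bash
python3 go.py w .539 .274 .010 -.242
```

```text
t 2.2 tcp [0.5439 0.2735 0.2297] box [-0.1296  0.0339] yaw -0.2458 F [-0.7 -0.7  0.9] w 0.05013831755182391
tool shift mm [ -5.    0.4 219.7]
turn -0.0038
```

Call:
drive_tool(rows="50 -2 0 35 0; 50 -2 0 35 0; 50 0 0 35 0; 50 0 0 35 0; 50 0 0 30 0; 50 0 0 10 0; 50 0 0 0 0")

```text
clock: 2.9
eef_pos: [0.5346, 0.277, 0.0494]
tool_rot: [0.993, -0.119, -0.002, 0.001]
ft_force: [-0.9, -0.4, 0.7]
grip_width: 0.0502
```

```bash
python3 go.py w .539 .274 .010 -.242
python3 - <<'E'
from h import *
snap('wrist','w1.png')
E
```

```text
t 2.9 tcp [0.5346 0.277  0.0494] box [-0.1395  0.0333] yaw -0.2395 F [-0.9 -0.4  0.7] w 0.05015051947692792
tool shift mm [ 5.1  1.8 39.4]
turn 0.0025
```

View pics/w1.png

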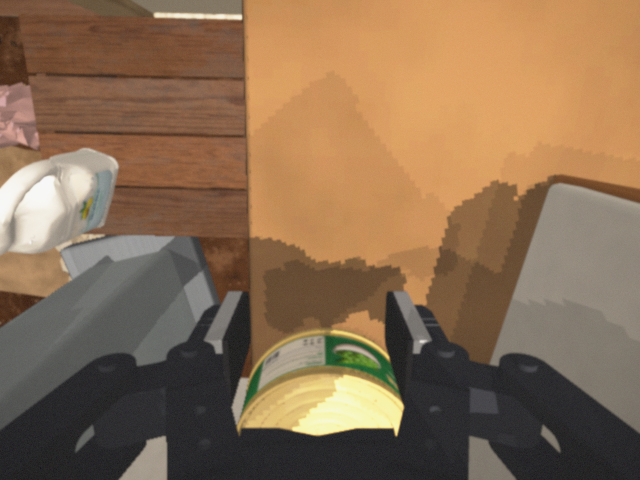

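The wrist view shows the tin (columns 240–402) centred between the two fingertips, with the flap well to the right. I'll go down to pushing height and correct x.

Call:
drive_tool(rows="50 2 0 10 0; 50 0 0 15 0; 50 0 0 12 0; 50 0 0 0 0; 50 0 0 0 0; 50 0 0 0 0")

```text
clock: 3.55
eef_pos: [0.5391, 0.2773, 0.0152]
tool_rot: [0.993, -0.12, 0.001, -0.0]
ft_force: [-0.9, -0.1, 0.1]
grip_width: 0.0503
```

```bash
python3 go.py w .539 .274 .010 -.242;python3 go.py w .5027 .126 .010 -.242
```

```text
t 3.55 tcp [0.5391 0.2773 0.0152] box [-0.1355  0.0354] yaw -0.24 F [-0.9 -0.1  0.1] w 0.050328001562609546
tool shift mm [0.7 3.3 5.2]
turn 0.002
t 3.55 tcp [0.5391 0.2773 0.0152] box [-0.1355  0.0354] yaw -0.24 F [-0.9 -0.1  0.1] w 0.050328001562609546
tool shift mm [  0.6 155.7   5. ]
turn 0.002
```

Call:
drive_tool(rows="50 0 8 0 0; 50 0 8 2 0; 50 0 7 0 0; 50 0 7 0 0; 50 0 8 0 0; 50 0 9 0 0; 50 0 9 0 0; 50 0 9 0 0; 50 0 9 0 0; 50 0 9 0 0; 50 0 9 0 0; 50 0 8 0 0")

```text
clock: 4.75
eef_pos: [0.5054, 0.1838, 0.0111]
tool_rot: [0.993, -0.117, -0.009, -0.003]
ft_force: [-24.3, 19.8, 5.2]
grip_width: 0.05
```

```bash
python3 go.py w .5027 .126 .010 -.242
cat > tin.py <<'E'
from h import *
c=bot.camera('top'); np.save('pics/t1.npy',c,allow_pickle=True); hsv=cv2.cvtColor(c['image'],cv2.COLOR_RGB2HSV)
m=cv2.inRange(hsv,(20,60,110),(35,255,255)); m[:245]=0; m[320:]=0; m[:,:250]=0; m[:,345:]=0
m=cv2.morphologyEx(m,cv2.MORPH_OPEN,np.ones((3,3),np.uint8))
k=max(cv2.findContours(m,0,1)[0],key=cv2.contourArea)
W=np.array([onz(c,*p,.04)[:2] for p in k[:,0].astype(float)]).astype(np.float32); ctr,r=cv2.minEnclosingCircle(W)
d=np.array(ctr)-[.6487,.1901]; a=-.4165; print('tin',ctr,r,'box',d@[np.cos(a),np.sin(a)],d@[-np.sin(a),np.cos(a)])
E
python3 tin.py
```

```text
t 4.75 tcp [0.5054 0.1838 0.0111] box [-0.1285 -0.0637] yaw -0.2338 F [-24.3  19.8   5.2] w 0.050044319488823076
tool shift mm [10.8 56.9  0.6]
turn 0.0082
tin (0.502977728843689, 0.12537367641925812) 0.04098377376794815 box -0.10707872729847592 -0.11814661838313859
```

The force is about 30 N outward from the box, so some part of the gripper is touching it. I'll look before moving on.

Run:
```python
from h import *
c=snap('side','s2.png'); t=load('t1')
a=cv2.resize(c['image'][120:290,190:390],None,fx=3,fy=3)[:510,:600]; b=cv2.resize(t['image'][175:315,210:360],None,fx=3,fy=3)
cv2.imwrite('pics/m2.png',np.hstack([a[:420,:400],b[:420,:400]])[:,:,::-1])
```

```text
(no output)
```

View pics/m2.png

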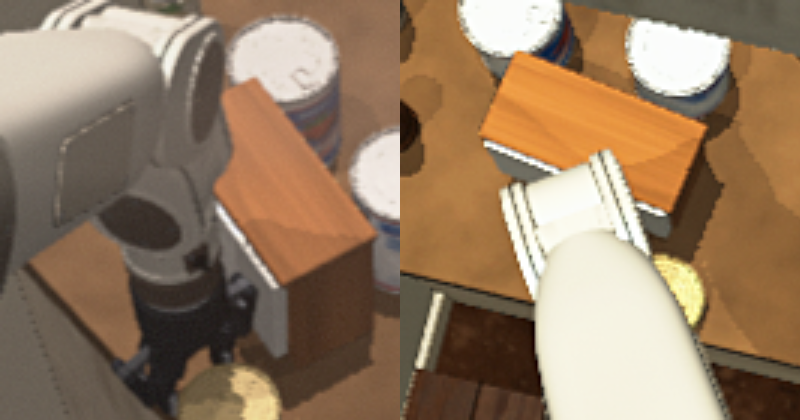

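The wrist or an outer knuckle is rubbing the box front. I'll back away from the box and the tin.

Call:
drive_tool(rows="50 -10 -6 0 0; 50 -10 -8 0 0; 50 -5 -8 0 0; 50 0 0 0 0; 50 0 0 0 0")

```text
clock: 5.35
eef_pos: [0.4945, 0.2089, 0.0123]
tool_rot: [0.993, -0.118, -0.001, -0.001]
ft_force: [-6.0, 5.8, -0.3]
grip_width: 0.0498
```

```bash
python3 go.py w .5027 .126 .010 -.242; python3 tin.py
```

```text
t 5.35 tcp [0.4945 0.2089 0.0123] box [-0.1486 -0.0452] yaw -0.2376 F [-6.   5.8 -0.3] w 0.04977407237876453
tool shift mm [27.5 78.7  2.1]
turn 0.0044
tin (0.4940745532512665, 0.13677705824375153) 0.04373807832598686 box -0.11983415159424878 -0.11131999376335013
```

Call:
drive_tool(rows="50 0 0 0 0; 50 0 0 0 0; 50 0 0 0 0")

```text
clock: 5.7
eef_pos: [0.4945, 0.2089, 0.0122]
tool_rot: [0.993, -0.119, -0.001, -0.001]
ft_force: [-5.8, 5.7, -0.1]
grip_width: 0.0498
```

```bash
python3 go.py
python3 - <<'E'
from h import *
c=snap('wrist','w2.png')
E
python3 tin.py
```

```text
t 5.7 tcp [0.4945 0.2089 0.0122] box [-0.1486 -0.0452] yaw -0.2377 F [-5.8  5.7 -0.1] w 0.04984215062113612
tin (0.4940745532512665, 0.13677705824375153) 0.04373807832598686 box -0.11983415159424878 -0.11131999376335013
```

View pics/w2.png

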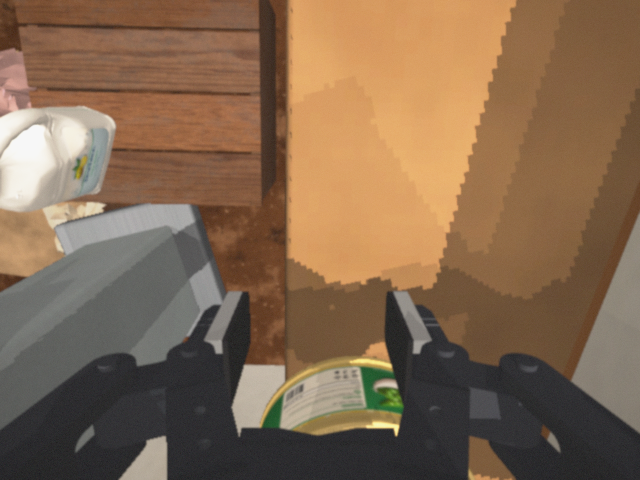

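The residual 8 N is suspicious, so I need to know whether the flap is still shut. I'll compare the flap in the top and side views now with the start.

Run:
```python
from h import *
c=snap('side','s3.png'); t=load('t1'); t0=load('top0')
f=lambda i:cv2.resize(i,(400,300),interpolation=2)
cv2.imwrite('pics/m3.png',np.vstack([np.hstack([f(load('side0')['image'][130:250,210:370]),f(c['image'][130:250,210:370])]),np.hstack([f(t0['image'][180:270,220:340]),f(t['image'][180:270,220:340])])])[:,:,::-1])
```

```text
(no output)
```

View pics/m3.png

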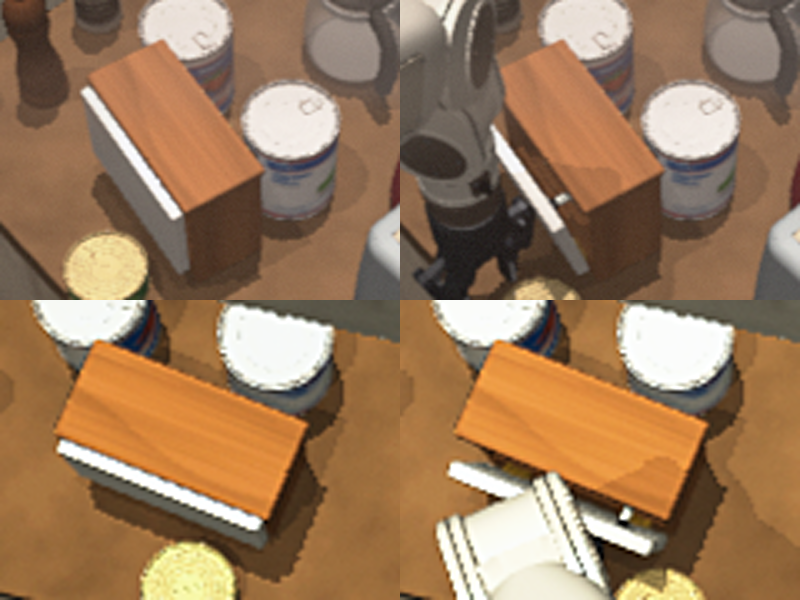

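The flap has already sprung ajar: the knuckle pressed it in during the push, before the tin was clear. This may still be recoverable. I'd finish sliding the tin, push the flap back to nearly shut and hold it there (step 1), press it fully in (step 2), then release it (step 3).

To keep the knuckles off the flap, I'll turn the cradle about 50° and push from the tin's front-left.

Call:
drive_tool(rows="55 -12 -5 0 0; 55 -12 -5 0 0; 55 0 0 0 -0.14; 55 0 0 0 -0.14; 55 0 0 0 -0.14; 55 0 0 0 -0.14; 55 0 0 0 -0.134; 55 0 0 0 0; 55 0 0 0 0")

```text
clock: 6.75
eef_pos: [0.4747, 0.223, 0.0126]
tool_rot: [0.975, 0.224, 0.0, 0.0]
ft_force: [-0.1, 0.0, -0.1]
grip_width: 0.0546
```

```bash
python3 go.py b -.177 -.063 .011 .456; python3 tin.py
```

```text
t 6.75 tcp [0.4747 0.223  0.0126] box [-0.1724 -0.0403] yaw 0.4516 F [-0.1  0.  -0.1] w 0.054634164361699954
tool shift mm [-20.3  11.2   1.6]
turn -0.0044
tin (0.4945921301841736, 0.13649716973304749) 0.043653957545757294 box -0.11924758975341197 -0.11136656270982505
```

Call:
drive_tool(rows="55 -10 3 1 0; 55 -10.5 8 1 0; 55 0 10 0 0; 55 0 10 0 0; 55 0 7 0 0; 55 0 0 0 0; 55 0 0 0 0")

```text
clock: 7.5
eef_pos: [0.4734, 0.1792, 0.0104]
tool_rot: [0.974, 0.225, 0.0, -0.0]
ft_force: [0.2, 0.4, -0.9]
grip_width: 0.0549
```

```bash
python3 go.py b -.137 -.137 .011 .456; python3 tin.py
```

```text
t 7.5 tcp [0.4734 0.1792 0.0104] box [-0.1559 -0.0809] yaw 0.453 F [ 0.2  0.4 -0.9] w 0.0549062317374996
tool shift mm [-30.7  50.7  -0.7]
turn -0.003
tin (0.49669790267944336, 0.12770774960517883) 0.04153177887201309 box -0.11376597197167729 -0.11855266391151902
```

Call:
drive_tool(rows="55 -4.7 6.6 0 0; 55 -4.7 6.6 0 0; 55 -4.7 6.6 0 0; 55 -4.7 6.6 0 0; 55 0 0 0 0; 55 0 0 0 0")

```text
clock: 8.15
eef_pos: [0.4657, 0.1472, 0.01]
tool_rot: [0.974, 0.225, -0.002, -0.0]
ft_force: [-4.4, 2.9, 1.5]
grip_width: 0.0547
```

```bash
python3 go.py ; python3 tin.py
```

```text
t 8.15 tcp [0.4657 0.1472 0.01  ] box [-0.15   -0.1133] yaw 0.4545 F [-4.4  2.9  1.5] w 0.05474895557739374
tin (0.49308353662490845, 0.0969388484954834) 0.04144635051488876 box -0.10462341489268315 -0.14815338294892966
```

Call:
drive_tool(rows="55 -4 5 0 0; 55 -4 5 0 0; 55 -2 3 0 0; 55 0 0 0 0; 55 0 0 0 0")

```text
clock: 8.7
eef_pos: [0.4622, 0.1316, 0.0098]
tool_rot: [0.974, 0.226, -0.002, -0.001]
ft_force: [-5.1, 3.3, 1.3]
grip_width: 0.055
```

```bash
python3 go.py ; python3 tin.py
```

```text
t 8.7 tcp [0.4622 0.1316 0.0098] box [-0.1469 -0.129 ] yaw 0.455 F [-5.1  3.3  1.3] w 0.054961406316626965
tin (0.48953360319137573, 0.07893167436122894) 0.0402708426117897 box -0.10058484521746772 -0.16605730158877793
```

Call:
drive_tool(rows="55 0 -8 0 0; 55 0 -15 0 0; 55 0 -25 0 0; 55 0 -25 -10 0; 55 0 0 -40 0; 55 0 0 -40 0; 55 0 0 -45 0; 30 0 0 -45 0; 0 0 0 -45 0; 0 0 0 0 0; 0 0 0 0 0")

```text
clock: 9.85
eef_pos: [0.4332, 0.1972, 0.2366]
tool_rot: [0.974, 0.225, 0.002, 0.0]
ft_force: [-0.5, 0.4, -0.0]
grip_width: 0.0003
```

```bash
python3 tin.py; python3 go.py b -.10 .0 .24 1.154
python3 - <<'E'
from h import *
t=load('t1'); s=snap('side','s4.png')
f=lambda i:cv2.resize(i,(400,300),interpolation=2)
cv2.imwrite('pics/m4.png',np.hstack([f(t['image'][180:300,210:370]),f(s['image'][130:250,210:370])])[:,:,::-1])
E
```

```text
tin (0.4864681661128998, 0.09182427078485489) 0.04365865886211395 box -0.10860407617025926 -0.155507046523123
t 9.9 tcp [0.4322 0.1967 0.235 ] box [-0.2007 -0.0815] yaw 0.4537 F [-0.2  0.4 -0.9] w -0.00036567012496119267
tool shift mm [127.2  24.4  -5. ]
turn -0.7003
```

View pics/m4.png

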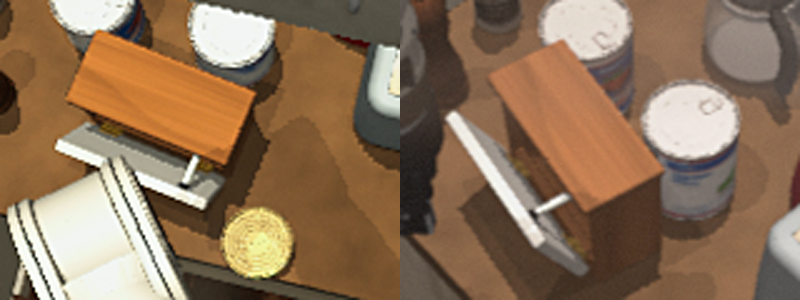

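The tin is clear, full circle seen, at box y≈−0.156 and x≈−0.109. The flap stands ajar with its plunger out. Next I turn the shut fingers so tool +y faces the flap, then come down in front of its upper edge.

Call:
drive_tool(rows="0 0 0 0 -0.14; 0 0 0 0 -0.14; 0 0 0 0 -0.14; 0 0 0 0 -0.14; 0 0 0 0 -0.14; 0 0 0 0 0; 0 0 0 0 0")

```text
clock: 10.65
eef_pos: [0.4316, 0.1966, 0.2338]
tool_rot: [0.839, 0.544, -0.002, -0.0]
ft_force: [0.3, -0.2, 0.5]
grip_width: -0.0
```

```bash
python3 go.py b -.14 .0 .125 1.154
```

```text
t 10.65 tcp [0.4316 0.1966 0.2338] box [-0.2012 -0.0819] yaw 1.151 F [ 0.3 -0.2  0.5] w -2.5523688963225435e-05
tool shift mm [ 82.3  61.1 108.5]
turn -0.003
```

Call:
drive_tool(rows="0 20 15 0 0; 0 21 15 0 0; 0 21 15 0 0; 0 20 16 0 0; 0 0 0 25 0; 0 0 0 30 0; 0 0 0 30 0; 0 0 0 23 0; 0 0 0 0 0; 0 0 0 0 0")

```text
clock: 11.65
eef_pos: [0.521, 0.2471, 0.127]
tool_rot: [0.838, 0.545, -0.001, -0.0]
ft_force: [0.7, 0.3, 0.7]
grip_width: -0.0001
```

```bash
python3 go.py b -.085 .0 .125 1.154
```

```text
t 11.65 tcp [0.521  0.2471 0.127 ] box [-0.1399  0.0005] yaw 1.1527 F [0.7 0.3 0.7] w -8.67843188735969e-05
tool shift mm [-0.4 54.9  1.9]
turn -0.0013
```

Call:
drive_tool(rows="0 0 8 1 0; 0 0 8 1 0; 0 0 8 0 0; 0 0 8 0 0; 0 0 8 0 0; 0 0 6 0 0; 0 0 4 0 0; 0 0 0 0 0; 0 0 0 0 0")

```text
clock: 12.55
eef_pos: [0.5657, 0.229, 0.1361]
tool_rot: [0.838, 0.546, 0.003, -0.002]
ft_force: [-23.2, -1.1, 45.4]
grip_width: 0.0005
```

```bash
python3 go.py b -.0715 .0 .125 1.154
```

```text
t 12.55 tcp [0.5657 0.229  0.1361] box [-0.0917  0.002 ] yaw 1.1552 F [-23.2  -1.1  45.4] w 0.00045858528352062523
tool shift mm [-2.1 20.2 11.1]
turn 0.0012
```

The fingertip rode onto the flap's top edge, with 45 N upward. I'll lift, draw back and come in lower.

Call:
drive_tool(rows="0 0 0 -15 0; 0 0 -12 -10 0; 0 0 -15 0 0; 0 0 -15 0 0; 0 0 -10 10 0; 0 0 0 15 0; 0 0 0 14 0; 0 0 0 0 0; 0 0 0 0 0")

```text
clock: 13.45
eef_pos: [0.5193, 0.248, 0.1111]
tool_rot: [0.838, 0.545, -0.0, -0.0]
ft_force: [-0.4, -0.0, 0.8]
grip_width: -0.0002
```

```bash
python3 go.py b -.1 .0 .106 1.154; python3 tin.py
python3 - <<'E'
from h import *
t=load('t1'); s=snap('side','s5.png')
f=lambda i:cv2.resize(i,(400,300),interpolation=2)
cv2.imwrite('pics/m5.png',np.hstack([f(t['image'][180:300,210:370]),f(s['image'][130:250,210:370])])[:,:,::-1])
E
```

```text
t 13.45 tcp [0.5193 0.248  0.1111] box [-0.1418  0.0006] yaw 1.1537 F [-0.4 -0.   0.8] w -0.00018945391463850989
tool shift mm [-0.6 41.8  5.1]
turn -0.0003
tin (0.48624780774116516, 0.09181144088506699) 0.043791353702545166 box -0.10880040572451392 -0.15560792825808167
```

View pics/m5.png

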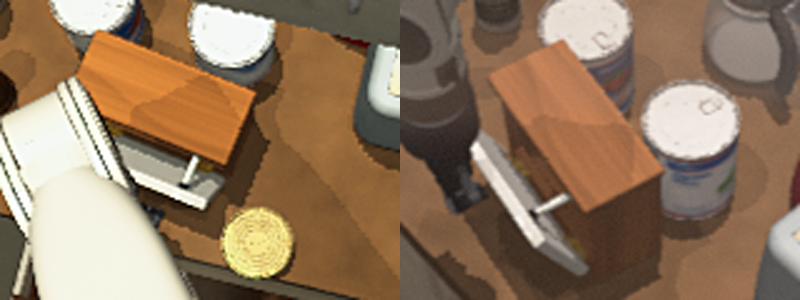

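The flap is still ajar, with the fingers now in front of and below its upper edge. I'll push in gently from z≈0.106.

Call:
drive_tool(rows="0 0 6 3 0; 0 0 7 2 0; 0 0 6 0 0; 0 0 4 0 0; 0 0 4 0 0; 0 0 4 0 0; 0 0 0 0 0")

```text
clock: 14.25
eef_pos: [0.5453, 0.2368, 0.1072]
tool_rot: [0.838, 0.546, -0.001, -0.003]
ft_force: [-8.8, 2.4, 7.2]
grip_width: -0.0001
```

```bash
python3 go.py b -.0715 .0 .106 1.154
```

```text
t 14.25 tcp [0.5453 0.2368 0.1072] box [-0.1135  0.0009] yaw 1.1554 F [-8.8  2.4  7.2] w -6.420415757696151e-05
tool shift mm [-1. 42.  1.]
turn 0.0014
```

Call:
drive_tool(rows="0 0 4 0 0; 0 0 4 0 0; 0 0 4 0 0; 0 0 4 0 0; 0 0 4 0 0; 0 0 0 0 0")

```text
clock: 14.85
eef_pos: [0.5644, 0.229, 0.1074]
tool_rot: [0.838, 0.546, -0.0, -0.002]
ft_force: [-7.3, 4.4, 6.1]
grip_width: -0.0
```

```bash
python3 go.py b -.0715 .0 .106 1.154
```

```text
t 14.85 tcp [0.5644 0.229  0.1074] box [-0.0928  0.0015] yaw 1.1556 F [-7.3  4.4  6.1] w -4.543811828697753e-05
tool shift mm [-1.5 21.4  1.3]
turn 0.0016
```

Call:
drive_tool(rows="0 0 4 0 0; 0 0 3 0 0; 0 0 3 0 0; 0 0 2 0 0; 0 0 1 0 0; 0 0 1 0 0; 0 0 1 0 0; 0 0 1 0 0; 0 0 0 0 0; 0 0 0 0 0; 0 0 0 0 0")

```text
clock: 15.95
eef_pos: [0.5783, 0.2228, 0.1072]
tool_rot: [0.838, 0.546, -0.001, -0.003]
ft_force: [-8.4, 3.7, 6.6]
grip_width: 0.0003
```

```bash
python3 go.py b -.0715 .0 .106 1.154
```

```text
t 15.95 tcp [0.5783 0.2228 0.1072] box [-0.0776  0.0014] yaw 1.1559 F [-8.4  3.7  6.6] w 0.00026938511342010287
tool shift mm [-1.4  6.1  1.1]
turn 0.0019
```

Call:
drive_tool(rows="0 0 1 0 0; 0 0 0 0 0; 0 0 1 0 0; 0 0 0 0 0; 0 0 1 0 0; 0 0 0 0 0; 0 0 1 0 0; 0 0 0 0 0; 0 0 1 0 0; 0 0 0 0 0; 0 0 0 0 0; 0 0 0 0 0")

```text
clock: 17.15
eef_pos: [0.5826, 0.2209, 0.107]
tool_rot: [0.838, 0.546, -0.001, -0.003]
ft_force: [-9.0, 4.3, 7.6]
grip_width: 0.0002
```

```bash
python3 go.py b -.0715 .0 .106 1.154
python3 - <<'E'
from h import *
s=snap('side','s6.png')
f=lambda i:cv2.resize(i,(400,300),interpolation=2)
cv2.imwrite('pics/m6.png',np.hstack([f(load('side0')['image'][130:250,210:370]),f(s['image'][130:250,210:370])])[:,:,::-1])
E
```

```text
t 17.15 tcp [0.5826 0.2209 0.107 ] box [-0.0729  0.0014] yaw 1.156 F [-9.   4.3  7.6] w 0.0001779969289036886
tool shift mm [-1.4  1.4  1. ]
turn 0.002
```

View pics/m6.png

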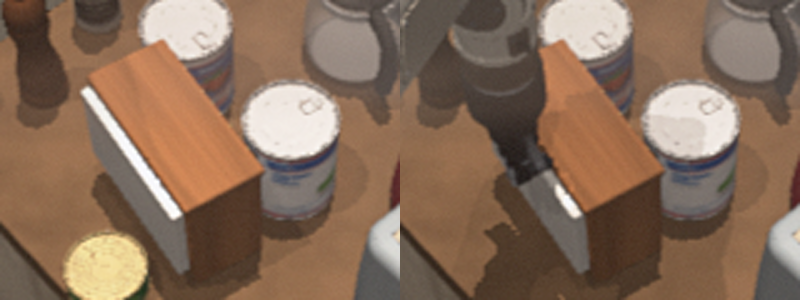

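The flap is back to practically shut: its right upper corner sits at about the same pixel as at the start. I'll keep pressing slowly to the stop.

Call:
drive_tool(rows="0 0 1 0 0; 0 0 0 0 0; 0 0 1 0 0; 0 0 0 0 0; 0 0 1 0 0; 0 0 0 0 0; 0 0 1 0 0; 0 0 0 0 0; 0 0 1 0 0; 0 0 0 0 0; 0 0 0 0 0")

```text
clock: 18.3
eef_pos: [0.5859, 0.2194, 0.1074]
tool_rot: [0.837, 0.547, -0.002, -0.004]
ft_force: [-11.8, 4.3, 11.3]
grip_width: 0.0001
```

```bash
python3 go.py b -.0715 .0 .106 1.154
```

```text
t 18.3 tcp [0.5859 0.2194 0.1074] box [-0.0693  0.0014] yaw 1.1567 F [-11.8   4.3  11.3] w 0.00012616010946906426
tool shift mm [-1.4 -2.2  1.4]
turn 0.0027
```

Call:
drive_tool(rows="0 0 1 0 0; 0 0 1 0 0; 0 0 1 0 0; 0 0 1 0 0; 0 0 0 0 0; 0 0 0 0 0")

```text
clock: 18.9
eef_pos: [0.5861, 0.2193, 0.1074]
tool_rot: [0.837, 0.547, -0.004, -0.007]
ft_force: [-20.9, 8.4, 15.5]
grip_width: 0.0001
```

```bash
python3 go.py b -.0715 .0 .106 1.154
```

```text
t 18.9 tcp [0.5861 0.2193 0.1074] box [-0.0691  0.0014] yaw 1.1585 F [-20.9   8.4  15.5] w 0.00014414232922524856
tool shift mm [-1.4 -2.4  1.5]
turn 0.0045
```

Call:
drive_tool(rows="0 0 1 0 0; 0 0 1 0 0; 0 0 0 0 0; 0 0 0 0 0")

```text
clock: 19.3
eef_pos: [0.5861, 0.2193, 0.1075]
tool_rot: [0.837, 0.548, -0.005, -0.008]
ft_force: [-24.3, 10.6, 16.4]
grip_width: -0.0001
```

```bash
python3 go.py b -.0715 .0 .106 1.154
python3 - <<'E'
from h import *
s=load('s6'); s2=snap('side','s7.png'); s0=load('side0')
# white top-edge blob near right upper corner of flap: centroid in each view
for n,c in(('start',s0),('near shut',s),('pressed',s2)):
    g=c['image'][200:222,262:290].astype(int); m=(g.min(2)>185); v,u=np.nonzero(m); print(n,len(u),u.mean()+262,v.mean()+200, u.max()+262,v.max()+200)
E
```

```text
t 19.3 tcp [0.5861 0.2193 0.1075] box [-0.069   0.0014] yaw 1.1595 F [-24.3  10.6  16.4] w -0.00012226081255600917
tool shift mm [-1.4 -2.4  1.5]
turn 0.0055
start 91 274.27472527472526 207.85714285714286 281 217
near shut 49 276.40816326530614 210.22448979591837 281 216
pressed 15 278.73333333333335 211.6 281 215
```

The force has risen hard with no more travel, and less of the white edge shows than at the start (15 px against 91). So the flap is in at its stop, and I'll draw back.

Call:
drive_tool(rows="0 0 -8 0 0; 0 0 -12 0 0; 0 0 -15 0 0; 0 0 -20 0 0; 0 0 -20 0 0; 0 0 -10 0 0; 0 0 0 -30 0; 0 0 0 -40 0; 0 0 0 -40 0; 0 0 0 0 0; 0 0 0 0 0")

```text
clock: 20.45
eef_pos: [0.5189, 0.249, 0.2176]
tool_rot: [0.838, 0.545, 0.002, 0.001]
ft_force: [-0.4, 0.4, -0.3]
grip_width: 0.0
```

```bash
python3 tin.py; python3 go.py b -.068 .03 .2 1.154
python3 - <<'E'
from h import *
t=load('t1'); s=snap('side','s8.png')
f=lambda i:cv2.resize(i,(400,300),interpolation=2)
cv2.imwrite('pics/m8.png',np.hstack([f(t['image'][180:300,210:370]),f(s['image'][130:250,210:370])])[:,:,::-1])
E
```

```text
tin (0.48624780774116516, 0.09181144088506699) 0.043791353702545166 box -0.10880040572451392 -0.15560792825808167
t 20.5 tcp [0.5179 0.2486 0.216 ] box [-0.1433  0.0006] yaw 1.1536 F [ 0.   1.1 -0.3] w 1.6158304102539584e-05
tool shift mm [29.5 75.3 16. ]
turn -0.0004
```

View pics/m8.png

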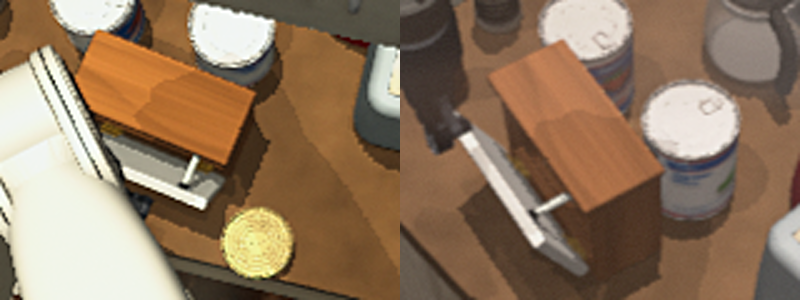

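The flap has sprung ajar again with the plunger out, and the tin is undisturbed at y≈−0.156. That's 12 pictures viewed, so from here I check by numbers only. First I'll estimate the flap angle from its white upper edge.

```bash
cat > flap.py <<'E'
from h import *
O=np.array([.6487,.1901]); a=-.4165; xa=np.array([np.cos(a),np.sin(a)]); ya=np.array([-np.sin(a),np.cos(a)])
B=lambda x,y,z:[*(O+x*xa+y*ya),z]
c=load('t1'); g=c['image']
# brightness profile along box x at y=-0.03..-0.05 on the plane z=.131: the white upper edge strip
for y in(-.02,-.035,-.05,-.08):
    xs=np.arange(-.135,-.05,.003); print(y,[(int(round(x*1000)),int(g[tuple(np.round(proj(c,B(x,y,.131))[::-1]).astype(int))].min())) for x in xs])
E
python3 flap.py
```

```text
-0.02 [(-135, 66), (-132, 44), (-129, 53), (-126, 55), (-123, 22), (-120, 12), (-117, 20), (-114, 23), (-111, 27), (-108, 2), (-105, 171), (-102, 220), (-99, 221), (-96, 232), (-93, 159), (-90, 159), (-87, 145), (-84, 146), (-81, 145), (-78, 144), (-75, 145), (-72, 150), (-69, 91), (-66, 79), (-63, 83), (-60, 35), (-57, 10), (-54, 16), (-51, 22)]
-0.035 [(-135, 52), (-132, 34), (-129, 27), (-126, 31), (-123, 25), (-120, 28), (-117, 26), (-114, 27), (-111, 23), (-108, 12), (-105, 172), (-102, 223), (-99, 222), (-96, 235), (-93, 158), (-90, 138), (-87, 138), (-84, 145), (-81, 146), (-78, 145), (-75, 145), (-72, 146), (-69, 92), (-66, 78), (-63, 82), (-60, 35), (-57, 9), (-54, 17), (-51, 22)]
-0.05 [(-135, 56), (-132, 40), (-129, 32), (-126, 31), (-123, 34), (-120, 32), (-117, 26), (-114, 26), (-111, 25), (-108, 11), (-105, 173), (-102, 219), (-99, 219), (-96, 242), (-93, 186), (-90, 134), (-87, 146), (-84, 142), (-81, 148), (-78, 145), (-75, 141), (-72, 144), (-69, 106), (-66, 77), (-63, 81), (-60, 28), (-57, 7), (-54, 10), (-51, 17)]
-0.08 [(-135, 59), (-132, 64), (-129, 40), (-126, 35), (-123, 34), (-120, 35), (-117, 33), (-114, 28), (-111, 26), (-108, 9), (-105, 108), (-102, 242), (-99, 236), (-96, 249), (-93, 191), (-90, 138), (-87, 140), (-84, 141), (-81, 144), (-78, 144), (-75, 144), (-72, 133), (-69, 88), (-66, 79), (-63, 64), (-60, 30), (-57, 15), (-54, 23), (-51, 19)]
```

The white edge runs from x = −106 to −93 mm, exactly as expected at 0.43 rad. Now over the gap.

Call:
drive_tool(rows="0 10 20 0 0; 0 10 20 0 0; 0 10 20 0 0; 0 0 15 0 0; 0 0 0 0 0; 0 0 0 0 0; 0 0 0 0 0")

```text
clock: 21.25
eef_pos: [0.5973, 0.246, 0.2155]
tool_rot: [0.838, 0.546, -0.001, -0.0]
ft_force: [-0.5, 0.4, 0.8]
grip_width: 0.0003
```

```bash
python3 go.py b -.069 .03 .118 1.154
```

```text
t 21.25 tcp [0.5973 0.246  0.2155] box [-0.0696  0.0303] yaw 1.1543 F [-0.5  0.4  0.8] w 0.0002736625299128383
tool shift mm [-0.2  0.8 97.5]
turn 0.0003
```

Call:
drive_tool(rows="0 0 0 15 0; 0 0 0 20 0; 0 0 0 20 0; 0 0 0 15 0; 0 0 0 12 0; 0 0 0 10 0; 0 0 0 4 0; 0 0 0 0 0; 0 0 0 0 0")

```text
clock: 22.15
eef_pos: [0.5988, 0.2462, 0.121]
tool_rot: [0.838, 0.546, 0.001, 0.0]
ft_force: [0.4, -0.4, 1.0]
grip_width: -0.0
```

```bash
python3 go.py
```

```text
t 22.15 tcp [0.5988 0.2462 0.121 ] box [-0.0684  0.0311] yaw 1.154 F [ 0.4 -0.4  1. ] w -4.9962300942855095e-05
```

The finger is in the gap without contact. Now I fold the flap down along its arc.

Call:
drive_tool(rows="0 0 -7 2 0; 0 0 -7 3 0; 0 0 -7 3 0; 0 0 -7 6 0; 0 0 -7.5 6 0; 0 0 -6 7 0; 0 0 -6 8 0; 0 0 0 0 0")

```text
clock: 22.95
eef_pos: [0.5528, 0.2651, 0.0834]
tool_rot: [0.838, 0.546, -0.002, -0.0]
ft_force: [-0.6, -0.4, -0.4]
grip_width: -0.0
```

```bash
python3 go.py b -.124 .031 .0694
```

```text
t 22.95 tcp [0.5528 0.2651 0.0834] box [-0.1181  0.0298] yaw 1.155 F [-0.6 -0.4 -0.4] w -1.2633414726374512e-05
tool shift mm [ 1.2 -5.9 14. ]
```

```bash
cat > fl2.py <<'E'
from h import *
O=np.array([.6487,.1901]); a=-.4165; xa=np.array([np.cos(a),np.sin(a)]); ya=np.array([-np.sin(a),np.cos(a)])
B=lambda x,y,z:[*(O+x*xa+y*ya),z]
c=bot.camera('top'); np.save('pics/t1.npy',c,allow_pickle=True); g=c['image']
for th in(.43,.8,1.,1.2,1.4,1.5,1.57):   # does the upper-edge strip (white) lie where angle th puts it?
    r=[]
    for y in(-.02,-.05,-.08):
        r.append([int(g[tuple(np.round(proj(c,B(-.0465-h*np.sin(th)-w*np.cos(th),y,.035+h*np.cos(th)-w*np.sin(th)))[::-1]).astype(int))].min()) for h,w in((.109,.007),(.102,0),(.08,0),(.118,0))])
    print(th,'[edge mid, inner 7 below, inner mid, beyond]',r)
E
python3 fl2.py
```

```text
0.43 [edge mid, inner 7 below, inner mid, beyond] [[217, 216, 214, 226], [216, 224, 214, 215], [131, 107, 101, 175]]
0.8 [edge mid, inner 7 below, inner mid, beyond] [[173, 79, 227, 190], [143, 240, 233, 143], [233, 230, 234, 234]]
1.0 [edge mid, inner 7 below, inner mid, beyond] [[218, 191, 128, 223], [85, 138, 236, 113], [214, 231, 231, 153]]
1.2 [edge mid, inner 7 below, inner mid, beyond] [[226, 221, 104, 228], [115, 84, 239, 175], [27, 214, 230, 36]]
1.4 [edge mid, inner 7 below, inner mid, beyond] [[227, 224, 126, 229], [150, 58, 181, 211], [40, 23, 237, 35]]
1.5 [edge mid, inner 7 below, inner mid, beyond] [[227, 221, 104, 229], [166, 58, 167, 202], [35, 23, 242, 69]]
1.57 [edge mid, inner 7 below, inner mid, beyond] [[227, 221, 104, 229], [166, 98, 167, 207], [35, 39, 242, 69]]
```

At y = −0.08 the flap's edge lies at about 1.0–1.15 rad, so it is following the finger. I'll keep folding.

Call:
drive_tool(rows="0 0 -3 7 0; 0 0 -3 7 0; 0 0 -3 8 0; 0 0 -2 8 0; 0 0 -1 7 0; 0 0 0 6 0; 0 0 0 4 0; 0 0 0 0 0; 0 0 0 0 0")

```text
clock: 23.9
eef_pos: [0.544, 0.27, 0.0382]
tool_rot: [0.838, 0.545, -0.0, 0.0]
ft_force: [0.7, 0.3, 0.5]
grip_width: 0.0001
```

```bash
python3 go.py b -.13 .03 .035; python3 fl2.py
```

```text
t 23.9 tcp [0.544  0.27   0.0382] box [-0.128   0.0307] yaw 1.1538 F [0.7 0.3 0.5] w 9.244358774841303e-05
tool shift mm [-0.7 -2.   3.2]
0.43 [edge mid, inner 7 below, inner mid, beyond] [[245, 245, 246, 246], [244, 254, 255, 248], [251, 253, 186, 247]]
0.8 [edge mid, inner 7 below, inner mid, beyond] [[86, 41, 248, 104], [250, 247, 247, 250], [247, 247, 169, 247]]
1.0 [edge mid, inner 7 below, inner mid, beyond] [[183, 108, 0, 204], [190, 197, 247, 167], [247, 247, 249, 248]]
1.2 [edge mid, inner 7 below, inner mid, beyond] [[218, 194, 67, 222], [169, 179, 248, 59], [248, 247, 247, 255]]
1.4 [edge mid, inner 7 below, inner mid, beyond] [[216, 204, 114, 226], [90, 181, 247, 165], [255, 247, 247, 25]]
1.5 [edge mid, inner 7 below, inner mid, beyond] [[216, 200, 168, 227], [86, 181, 248, 135], [138, 247, 247, 65]]
1.57 [edge mid, inner 7 below, inner mid, beyond] [[216, 200, 168, 225], [86, 116, 248, 150], [138, 249, 247, 65]]
```

Nearly level. I'll press down a few mm more until the force rises, then lift clear.

Call:
drive_tool(rows="0 0 -1 2 0; 0 0 0 2 0; 0 0 0 2 0; 0 0 0 1 0; 0 0 0 0 0; 0 0 0 0 0")

```text
clock: 24.55
eef_pos: [0.5435, 0.2707, 0.0342]
tool_rot: [0.838, 0.546, 0.001, 0.0]
ft_force: [-4.6, -1.7, 13.5]
grip_width: 0.0
```

Call:
drive_tool(rows="0 0 0 -10 0; 0 0 -5 -30 0; 0 0 -10 -40 0; 0 0 -20 -40 0; 0 0 -30 -40 0; 0 0 -40 0 0; 0 30 -40 0 0; 0 40 -40 0 0; 0 40 -40 0 0; 0 40 -20 0 0; 0 0 0 0 0; 0 0 0 0 0")

```text
clock: 25.75
eef_pos: [0.3837, 0.4951, 0.1903]
tool_rot: [0.838, 0.546, -0.001, 0.0]
ft_force: [0.5, -0.3, -0.2]
grip_width: 0.0001
```

```bash
python3 go.py; python3 fl2.py; python3 tin.py
python3 - <<'E'
from h import *
a=load('top0')['image'].astype(int); b=load('t1')['image'].astype(int); d=np.abs(a-b).max(2)
for n,(x0,y0,x1,y1) in dict(pot=(170,225,196,250),mill=(185,195,216,225),packet=(385,260,440,302),spoon=(440,235,480,294)).items():
    r=d[y0:y1,x0:x1]; print(n,'changed px frac',(r>60).mean().round(3))
# edge of flap along box x at plane z=.035
import numpy as np
O=np.array([.6487,.1901]); q=-.4165; xa=np.array([np.cos(q),np.sin(q)]); ya=np.array([-np.sin(q),np.cos(q)])
c=load('t1')
for y in(-.07,-.04,0,.04):
    print(y,[(k,int(b[tuple(np.round(proj(c,[*(O+k/1000*xa+y*ya),.035])[::-1]).astype(int))].min())) for k in range(-170,-120,4)])
E
```

```text
t 25.75 tcp [0.3837 0.4951 0.1903] box [-0.3657  0.1717] yaw 1.156 F [ 0.5 -0.3 -0.2] w 9.173355372975551e-05
0.43 [edge mid, inner 7 below, inner mid, beyond] [[242, 242, 242, 242], [242, 249, 249, 243], [244, 245, 246, 243]]
0.8 [edge mid, inner 7 below, inner mid, beyond] [[241, 242, 242, 242], [242, 242, 242, 242], [242, 242, 162, 242]]
1.0 [edge mid, inner 7 below, inner mid, beyond] [[242, 242, 242, 241], [242, 242, 242, 242], [242, 241, 244, 242]]
1.2 [edge mid, inner 7 below, inner mid, beyond] [[245, 242, 242, 253], [242, 242, 242, 253], [242, 242, 241, 255]]
1.4 [edge mid, inner 7 below, inner mid, beyond] [[255, 242, 242, 37], [253, 240, 242, 19], [252, 241, 241, 18]]
1.5 [edge mid, inner 7 below, inner mid, beyond] [[255, 242, 242, 46], [230, 240, 241, 12], [133, 241, 242, 56]]
1.57 [edge mid, inner 7 below, inner mid, beyond] [[255, 242, 242, 49], [230, 236, 241, 32], [133, 243, 242, 56]]
tin (0.48625344038009644, 0.09174741059541702) 0.04384149983525276 box -0.10876935038533818 -0.1556642058781688
pot changed px frac 0.0
mill changed px frac 0.004
packet changed px frac 0.0
spoon changed px frac 0.0
-0.07 [(-170, 65), (-166, 62), (-162, 16), (-158, 56), (-154, 252), (-150, 240), (-146, 240), (-142, 235), (-138, 236), (-134, 242), (-130, 242), (-126, 241), (-122, 242)]
-0.04 [(-170, 55), (-166, 21), (-162, 20), (-158, 188), (-154, 254), (-150, 243), (-146, 242), (-142, 242), (-138, 242), (-134, 241), (-130, 242), (-126, 242), (-122, 241)]
0 [(-170, 32), (-166, 52), (-162, 34), (-158, 170), (-154, 253), (-150, 244), (-146, 242), (-142, 241), (-138, 242), (-134, 241), (-130, 242), (-126, 242), (-122, 241)]
0.04 [(-170, 50), (-166, 46), (-162, 33), (-158, 7), (-154, 249), (-150, 237), (-146, 242), (-142, 242), (-138, 241), (-134, 241), (-130, 242), (-126, 242), (-122, 242)]
```

The flap's edge lies at x≈−156 mm (level is −155.5), and the fingertip met a firm stop at z≈0.034. The tin is at y≈−0.156, the other things haven't moved, and the arm is clear. Handing in.

```bash
python3 -c "
from workcell import bot
print(bot.job_done())"
```

```text
the job is handed in; nothing more can be done
None
```

The job is handed in at about 26 s: the tin is clear of the box and the front lies level. However, the latch let go too early on the way, and whether the run still counts depends on how that is judged.

**What went wrong:** during the first slide, a gripper knuckle pressed the white front in with about 30 N. The latch released and the front sprang ajar before the tin was clear.

**How I recovered:**
1. I finished sliding the tin from its front-left and didn't lift it.
2. I pushed the front back to shut, paused there, and pressed it on in to its stop.
3. I let it spring ajar again, then folded it down with a fingertip behind the upper edge.

This was meant to meet the steps in their order. The clean press-and-release from the latched state was not achieved. I judged "shut" and "pushed in" from the position, the force and one image comparison, as I had no reading of the flap angle.

On my first try at pushing the front back, the fingertip also rode up onto its upper edge, with about 45 N upward. I lifted off and came in lower.

**Last checks:**
- **Flap:** its edge is about 156 mm in front of the box's middle, against 155.5 mm when level. The fingertip met a firm stop at 34 mm height.
- **Tin:** it is about 156 mm to the right of the box's middle (allowed 140 to 192 mm) and looks upright. It hadn't moved since I let go of it.
- **Other things:** the pot, mill, packet and spoon show no change in the top view.
- **Robot:** the arm is clear of everything, with no force on the wrist.

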